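# Flip open the index-card box behind the jar

### The arm

A 6-joint arm with a two-finger parallel gripper is mounted at the origin on a cart in front of the work surface, level with it; the furniture and walls round the work are solid. World frame = base frame: x ahead of the robot, y to its left, z up, the work surface at z = 0. Lengths are in mm, angles in rad, forces in N, time in s.
With the tool pointing down it reaches from about 225 to 725 mm from the base axis. Payload 3.1 kg.
Tool frame: the origin (TCP) lies midway between the tips of the shut fingers; the grasp point (between the pads) lies 19 mm behind it; x points along the fingers, y is the direction in which the jaws open and shut, and the axes are right-handed (so a half turn about x gives the same grasp; the last joint's range is limited). The gripper opens to 85 mm and grips with 20 to 120 N. Pads are 22 mm wide; open, the fingers measure 114 mm over their backs; the gripper's body (76 mm by 85 mm) begins 54 mm behind the grasp point. The pads swing forward as they close: fully open they stand 13 mm farther back than shut.
Start: joints at [1.112, 0.048, 0.099, 1.622, 0, 1.443], TCP at [170.527, 496.526, 231.312] pointing down, gripper open.
Joint ranges: [-2.91, 2.91], [-0.99, 1.94], [-1.21, 1.42], [-2.12, 2.29], [-1.49, 1.47], [-3.14, 3.14]. Speed limits (rad/s): [2.79, 2.79, 3.14, 3.14, 3.14, 3.14].

### API

Orientations are given as [roll, pitch, yaw] about the fixed x, y, z axes, in that order (R = Rz(yaw) Ry(pitch) Rx(roll)).
In Python, from cell import * gives the robot as it stands.
- The arm moves only by the shell command python3 -m crank 'ROWS' [FORCE]. ROWS is JSON, a list of rows, each an object of numbers: "dx", "dy", "dz": the shift along the tool's x, y, z in mm; "rx", "ry", "rz": the turn, a rotation vector about the tool's x, y, z in rad; "grip": the closure, from -1 (fully open) to 1 (shut). A call has 1 to 20 rows; each row shifts and turns the commanded pose from where the row before left it, along the tool's axes as they then stand; what a row does not reach is not made up. A row lasts 1/12 s, in which the tool goes at most 41.7 mm and 7.16 degrees, less where a joint would pass 70% of its speed; a pose out of reach is approached as far as the arm can. A call with a gripper value outside its range is refused whole. The fingers move at their own pace and stop on an object; FORCE is the grip in N (left out, the last holds). Time passes only in rows, so rows that do not move let the fingers close. It gives the time, the measured TCP pose, the force and the opening at its end, in the units of the state.
- sense(): the state, without advancing time (a new reading comes with each control period).
- camera(name): name is "scene" or "side" or "wrist"; returns (picture, depth): 384x512x3 uint8, red, green, blue; 384x512 float32, mm along the optical axis (not along the pixel's ray), 0 where there is no reading.
- calibration(name): a dict with "intrinsics" (3x3 intrinsics, pixels), "cam_to_world" (4x4, takes a point from camera to world coordinates); the wrist camera has in their place "mount" (4x4, takes a point from camera to tool coordinates, whose origin is the TCP and whose axes are the tool frame's). Camera axes: x right, y down, z forward; pixel columns grow to the right and rows downward; lengths in mm; the calibration is good to about 2 mm. A picture is of the moment at which its call begins: read the wrist's pose just before it. calibration takes no time and is no camera call.
- finish_job(): hands the job in, once; it reports no verdict.
The state is a dict: "t": time; "joints": joint angles; "joint_velocities": joint speeds; "effort": joint torques, N m; "eef_pos": TCP position; "orientation": TCP orientation; "ft_force": force on the tool from outside, world axes, zero at the start; "torque": the same for the moment, N m; "width": finger opening in mm.
Only numpy, scipy, OpenCV 4.12 (cv2) and the standard library are available. Lean on these libraries where they do the work, as an engineer would, in place of code of your own. Each camera call takes 0.05 s, during which the arm holds its last target. There are 200 camera calls.

### The job

Two grey index-card boxes stand on the desk, and a red-capped jar stands right in front of the wider one. First gently push the jar with the fingertips along the desk, to the left or the right, until it no longer stands in front of any part of that box; it must stay standing on the desk, not be pinched or lifted. Then flip the wide box's lid, which has a tab at its front, up and over past upright, so that it falls back and stays open by itself; leave the narrower box shut and do not disturb the small bottle that stands between the boxes.

Things in the scene. Friction and masses are not known exactly. Their poses are not given: they have to be found in the camera images.
- wide_box: The wider grey sheet-metal index-card box, 110 deep (x) x 150 wide (y) x 75 mm high, fixed to the desk. Origin: centre of its underside on the desk; x points from its front (robot side) to its hinged back, y to the left along its front, z up. It stands to the left or to the right on the desk (swapped at random with the narrow box) and is turned by -0.2 to 0.28 rad (positive: counter-clockwise seen from above). Inside are fixed cards up to 68 mm high.
- wide_box_hinge (a point): Middle of the lid's hinge line, at the box's back upper edge: 55 mm behind (+x) and 75 mm above the box's origin. The hinge line runs along the box's y. Fixed.
- wide_lid_tab (a point): Middle of the front edge of the wide lid's pull tab, 137.5 mm from the hinge line; it moves with the lid. The tab is the only part of the lid that reaches out beyond the box's front: 50 mm wide, centred, sticking out about 27 mm, with a rolled edge 6 mm thick. Shut, the tab's edge lies about 82 mm in front of the box's origin, and its underside 74.5 mm above the desk, free from below, so that a fingertip slanting forward goes under it.
- wide_lid (a joint): Angle of the wide lid, rad: 0 shut, 1.57 upright, 1.95 the stop where it leans back open. The lid weighs about 0.2 kg (about 1 N lifts it at the tab); the hinge is free, so that below about 1.55 it falls shut and above about 1.6 it falls open to the stop. Lid: 112 x 158 mm sheet, 3 mm thick, with skirts 7 mm down at its two sides only.
- narrow_lid (a joint): Angle of the narrow box's lid (same kind, size and height, but the box is only 100 mm wide), rad: 0 shut. Leave shut.
- narrow_box: The narrower grey index-card box, 110 deep x 100 wide x 75 mm high, fixed to the desk. Origin: centre of its underside; axes as for the wide box.
- jar_center (a point): Centre, half-way up, of the loose jar with a red cap: 66 mm in diameter, 85 mm high, about 0.08 kg, standing on the desk in front of the wide box's tab, its centre at first about 144 mm in front of the box's origin and within 30 mm of the box's middle. It slides when pushed low and tips when pushed high and fast. z is its axis.
- vial_center (a point): Centre, half-way up, of a loose little bottle with a blue cap, 32 mm in diameter, 70 mm high, standing upright between the two boxes. Leave alone.
Mind the look-alikes: they are no part of the job. Several things look just like the part that bears jar_center: the one meant starts nearest to the robot's base.

How it is judged:
By the outcome, as a careful person would: the job done as asked, in the order asked, and still so for the second after the job is handed in, with the robot touching nothing.
It also fails if it takes over 53 s, if anything falls off the work surface, if the arm or the gripper's body presses on something with over 40 N, if the wrist force passes 120 N, or if a joint passes its speed limit or range.

## Working session

There is one attempt and no reset: what is moved stays moved. The work goes in short steps, Python scripts to look and compute and a shell command to move; the robot and the scene stay as the last step left them, time stands still between calls to the robot, and variables do not carry over. Pictures are saved under pics/ and viewed, about 8 in all and at most 12, crops included, and the job is handed in when it is done.

```bash
mkdir -p pics; ls
python3 - <<'E'
from cell import *
import cv2,numpy as np
s=sense();print({k:np.round(v,3).tolist() for k,v in s.items()})
for n in ("scene","side"):
    p,d=camera(n);c=calibration(n);np.savez(n+"0.npz",p=p,d=d,K=c["intrinsics"],T=c["cam_to_world"])
    cv2.imwrite(f"pics/{n}0.png",p[:,:,::-1]);print(n,np.round(c["cam_to_world"],2).tolist(),np.round(c["intrinsics"],1).tolist())
print(calibration("wrist"))
E
```

```text
pics
{'t': 0.0, 'joints': [1.112, 0.049, 0.098, 1.622, -0.0, 1.443], 'joint_velocities': [-0.002, -0.001, -0.0, 0.001, -0.0, -0.002], 'effort': [-0.0, -33.878, 32.002, 0.02, -0.0, 0.0], 'eef_pos': [170.263, 495.999, 230.11], 'orientation': [-1.696, 1.568, -2.027], 'ft_force': [0.244, 0.611, 0.181], 'torque': [-0.069, -0.02, -0.028], 'width': 85.471}
scene [[0.88, -0.36, 0.32, -18.19], [-0.48, -0.64, 0.6, -1257.22], [-0.01, -0.68, -0.73, 1298.64], [0.0, 0.0, 0.0, 1.0]] [[437.4, 0.0, 262.3], [0.0, 437.4, 188.7], [0.0, 0.0, 1.0]]
side [[0.99, 0.12, -0.08, 608.01], [0.14, -0.83, 0.54, -845.62], [-0.01, -0.55, -0.84, 1011.45], [0.0, 0.0, 0.0, 1.0]] [[351.4, 0.0, 256.7], [0.0, 351.4, 195.3], [0.0, 0.0, 1.0]]
{'intrinsics': array([[335.98941443,   0.        , 249.28427059],
       [  0.        , 335.98941443, 197.49960423],
       [  0.        ,   0.        ,   1.        ]]), 'mount': array([[ 1.46427732e-03, -2.83152464e-01,  9.59073792e-01,
        -1.42321120e+02],
       [ 9.99998751e-01, -1.56650961e-04, -1.57300889e-03,
         3.03340016e-01],
       [ 5.95641174e-04,  9.59074897e-01,  2.83151881e-01,
        -7.22878592e+01],
       [ 0.00000000e+00,  0.00000000e+00,  0.00000000e+00,
         1.00000000e+00]])}
```

View pics/scene0.png

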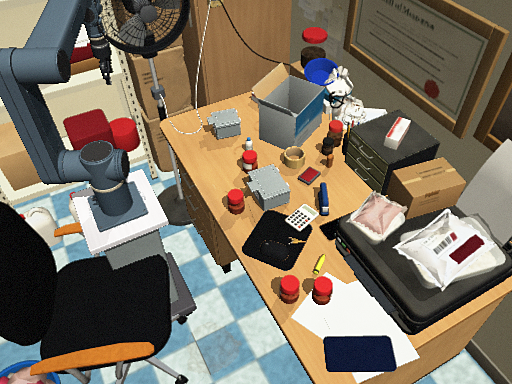

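View pics/side0.png

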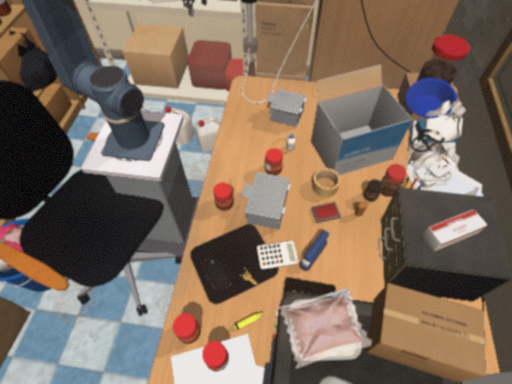

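The side view shows the wide box at (268,198), the narrow box at (287,107) and the small bottle at (291,142). Red jar candidates are (223,195), (273,160), (185,327) and (215,355). (223,195) fits best: it stands in front of the wide box's tab and is nearest the base. Next I measure and check that in a crop.

```bash
cat > h.py <<'E'
import numpy as np,cv2
def cloud(f):
    z=np.load(f);d=z["d"];K=z["K"];v,u=np.mgrid[:384,:512]
    P=np.stack([(u-K[0,2])/K[0,0]*d,(v-K[1,2])/K[1,1]*d,d,np.ones_like(d)],-1)@z["T"].T
    P[d<=0]=np.nan
    return z["p"],P[...,:3]
E
python3 - <<'E'
from h import *
for f,cs in (("side0.npz",dict(wide=(268,198),narrow=(287,107),jar=(223,190),jar2=(273,156),vial=(291,138),j3=(185,322))),("scene0.npz",dict(wide=(268,187),narrow=(226,122),jar=(235,195),jar2=(250,157),vial=(249,140)))):
    p,P=cloud(f)
    for n,(u,v) in cs.items(): print(f,n,np.round(P[v,u]))
    # wide lid top plane
    u,v=cs["wide"];c=P[v,u]
    for n in("wide","narrow"):
        u,v=cs[n];c=P[v,u]
        g=p.astype(int);grey=(g.max(-1)-g.min(-1))<45
        m=(abs(P[...,2]-78)<9)&(np.hypot(P[...,0]-c[0],P[...,1]-c[1])<130)&grey
        m=cv2.morphologyEx(m.astype(np.uint8),cv2.MORPH_OPEN,np.ones((2,2)))
        _,L=cv2.connectedComponents(m);m=L==L[v,u]
        q=P[m][:,:2].astype(np.float32);r=cv2.minAreaRect(q);print(n,m.sum(),P[m][:,2].mean(),r,q.mean(0))
p,_=cloud("side0.npz");cv2.imwrite("pics/crop.png",cv2.resize(p[85:235,200:320,::-1],None,fx=4,fy=4,interpolation=2))
E
```

```text
side0.npz wide [ 551. -245.   76.]
side0.npz narrow [571. 170.  79.]
side0.npz jar [ 406. -242.   86.]
side0.npz jar2 [547. -83.  88.]
side0.npz vial [600.  31.  62.]
side0.npz j3 [ 389. -654.   85.]
wide 1624 nan ((541.2630615234375, -209.69252014160156), (208.59103393554688, 134.2125244140625), 82.93283081054688) [nan nan]
narrow 681 nan ((588.2244262695312, 225.30824279785156), (164.2398681640625, 178.41445922851562), 19.07932472229004) [nan nan]
scene0.npz wide [ 532. -265.   79.]
scene0.npz narrow [562. 172.  76.]
scene0.npz jar [ 400. -249.   90.]
scene0.npz jar2 [545. -92.  88.]
scene0.npz vial [602.  30.  62.]
wide 948 nan ((582.0380249023438, -215.42422485351562), (212.23011779785156, 146.41244506835938), 53.88065719604492) [nan nan]
narrow 427 nan ((617.11962890625, 212.26829528808594), (233.07742309570312, 119.1247787475586), 35.25027084350586) [nan nan]
```

View pics/crop.png

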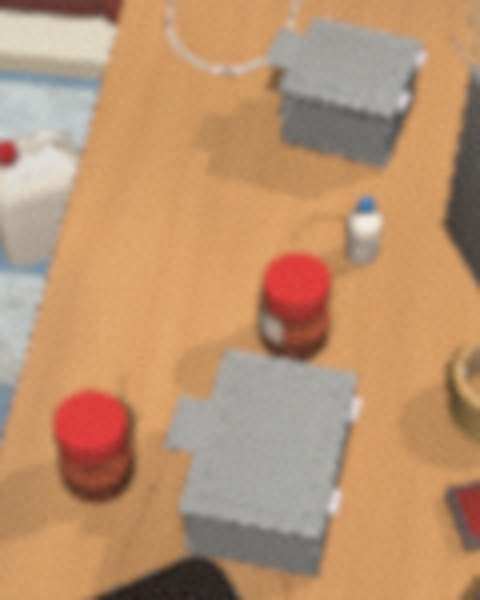

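Run:
```python
from h import *
z=np.load("side0.npz");K,T=z["K"],z["T"]
def pl(u,v,h):
    r=T[:3,:3]@np.linalg.solve(K,[200+u/4-.4,85+v/4-.4,1]);o=T[:3,3];return o+r*(h-o[2])/r[2]
c=np.array([pl(*q,77) for q in((228,352),(356,375),(323,535),(183,512))])
t=np.array([pl(*q,77) for q in((185,398),(167,447))])
print(np.round(c),np.round(t),c.mean(0).round(1),t.mean(0).round(1))
y=(c[0]-c[3])+(c[1]-c[2]);x=(c[1]-c[0])+(c[2]-c[3]);print(np.arctan2(-y[0],y[1]),np.arctan2(x[1],x[0]),np.linalg.norm(y)/2,np.linalg.norm(x)/2)
print("jar",pl(92,425,85),"jar2",pl(297,285,85))
for f in("side0.npz","scene0.npz"):
    p,P=cloud(f);Q=P.reshape(-1,3)
    g=p.reshape(-1,3).astype(int);red=(g[:,0]>130)&(g[:,1]<80)&(g[:,2]<90)
    m=red&(np.hypot(Q[:,0]-403,Q[:,1]+245)<60)&(Q[:,2]>78);q=Q[m];print("cap",m.sum(),q.min(0),q.max(0),np.median(q,0))
    grey=(g.max(1)-g.min(1))<30
    m=grey&(abs(Q[:,2]-77)<7)&(np.hypot(Q[:,0]-535,Q[:,1]+255)<120)
    q=Q[m];print(m.sum(),np.median(q,0),cv2.minAreaRect(q[:,:2].astype(np.float32)))
```

```text
[[ 501. -152.   77.]
 [ 608. -160.   77.]
 [ 598. -314.   77.]
 [ 489. -309.   77.]] [[ 473. -203.   77.]
 [ 466. -251.   77.]] [ 548.8 -233.6   77. ] [ 469.7 -226.9   77. ]
-0.0741625745407925 -0.0647282534851694 155.62482896850673 108.33473987607172
jar [ 405.10334726 -244.14106883   85.        ] jar2 [549.76021215 -79.04812563  85.        ]
cap 215 [ 375.93869827 -269.35119304   78.02721311] [ 431.0816169  -213.13399882   89.1566184 ] [ 404.2949605  -243.95445974   85.07684197]
1570 [ 544.86395012 -239.64263676   79.30748091] ((537.4976196289062, -233.76083374023438), (160.66404724121094, 140.44308471679688), 85.45951843261719)
cap 148 [ 375.70541468 -273.9950457    78.18635218] [ 433.7224987  -214.01853938   90.78488091] [ 403.51881855 -244.61898218   84.24888675]
908 [ 543.69427913 -239.5526147    78.6434263 ] ((539.8468627929688, -232.388916015625), (166.34405517578125, 143.7669219970703), 83.15815734863281)
```

Both views agree. The jar is at (404,-244) and the box origin is near (549,-233) with yaw about -0.08. I'll push the jar left onto clear desk, using the half-open fingertips as a cradle.

```bash
cat >> h.py <<'E'
from scipy.spatial.transform import Rotation as Ro
def plan(pos,R):
    from cell import sense
    s=sense();C=Ro.from_euler("xyz",s["orientation"]).as_matrix()
    rv=Ro.from_matrix(C.T@R).as_rotvec();d=np.array(pos)-s["eef_pos"]
    print("at",np.round(s["eef_pos"]),"turn(tool)",rv.round(3),"shift before turn",(C.T@d).round(1),"after",(R.T@d).round(1))
E
python3 - <<'E'
from h import *
from cell import sense
x=np.array([0,0,-1.]);a=np.array([np.cos(.08),-np.sin(.08),0])
for s in(1,-1):
    y=s*a;plan([402,-318,230],np.c_[x,y,np.cross(x,y)])
print(Ro.from_euler("xyz",sense()["orientation"]).as_matrix().round(2))
E
```

```text
at [170. 496. 230.] turn(tool) [1.32e+00 1.00e-03 2.00e-03] shift before turn [   1.6 -694.6  483.5] after [2.000e-01 2.961e+02 7.929e+02]
at [170. 496. 230.] turn(tool) [-1.822e+00 -2.000e-03  1.000e-03] shift before turn [   1.6 -694.6  483.5] after [ 2.000e-01 -2.961e+02 -7.929e+02]
[[-0.    0.32  0.95]
 [-0.    0.95 -0.32]
 [-1.   -0.   -0.  ]]
```

```bash
python3 -m crank '[{"rx":0.12,"grip":0},{"rx":0.12,"grip":0},{"rx":0.12,"grip":0},{"rx":0.12,"grip":0},{"rx":0.12,"grip":0},{"rx":0.12,"grip":0},{"rx":0.12,"grip":0},{"rx":0.12,"grip":0},{"rx":0.12,"grip":0},{"rx":0.12,"grip":0},{"rx":0.12,"grip":0}]' 20
python3 -m crank '[{"dy":15,"dz":38},{"dy":15,"dz":38},{"dy":15,"dz":38},{"dy":15,"dz":38},{"dy":15,"dz":38},{"dy":15,"dz":38},{"dy":15,"dz":38},{"dy":15,"dz":38},{"dy":15,"dz":38},{"dy":15,"dz":38},{"dy":15,"dz":38},{"dy":15,"dz":38},{"dy":15,"dz":38},{"dy":15,"dz":38},{"dy":15,"dz":38},{"dy":15,"dz":38},{"dy":15,"dz":38},{"dy":15,"dz":38},{"dy":15,"dz":38}]'
python3 - <<'E'
from h import *
from cell import *
x=np.array([0,0,-1.]);a=np.array([np.cos(.08),-np.sin(.08),0])
y=a;plan([402,-318,230],np.c_[x,y,np.cross(x,y)]);print(sense()["width"],sense()["joints"])
E
```

```text
at [170. 496. 230.] turn(tool) [1.32e+00 1.00e-03 2.00e-03] shift before turn [   1.6 -694.6  483.5] after [2.000e-01 2.961e+02 7.929e+02]
85.70198934544771 [1.11222780e+00 4.86876470e-02 9.77004311e-02 1.62202102e+00
 1.98880533e-06 1.44299220e+00]invalid input at $[0]: expected keys dx, dy, dz, rx, ry, rz, grip
invalid input at $[0]: expected keys dx, dy, dz, rx, ry, rz, grip
```

Each row has to carry all seven keys.

```bash
python3 -m crank '[{"dx":0,"dy":0,"dz":0,"rx":0.12,"ry":0,"rz":0,"grip":0},{"dx":0,"dy":0,"dz":0,"rx":0.12,"ry":0,"rz":0,"grip":0},{"dx":0,"dy":0,"dz":0,"rx":0.12,"ry":0,"rz":0,"grip":0},{"dx":0,"dy":0,"dz":0,"rx":0.12,"ry":0,"rz":0,"grip":0},{"dx":0,"dy":0,"dz":0,"rx":0.12,"ry":0,"rz":0,"grip":0},{"dx":0,"dy":0,"dz":0,"rx":0.12,"ry":0,"rz":0,"grip":0},{"dx":0,"dy":0,"dz":0,"rx":0.12,"ry":0,"rz":0,"grip":0},{"dx":0,"dy":0,"dz":0,"rx":0.12,"ry":0,"rz":0,"grip":0},{"dx":0,"dy":0,"dz":0,"rx":0.12,"ry":0,"rz":0,"grip":0},{"dx":0,"dy":0,"dz":0,"rx":0.12,"ry":0,"rz":0,"grip":0},{"dx":0,"dy":0,"dz":0,"rx":0.12,"ry":0,"rz":0,"grip":0}]' 20
python3 -m crank '[{"dx":0,"dy":14,"dz":38,"rx":0,"ry":0,"rz":0,"grip":0},{"dx":0,"dy":14,"dz":38,"rx":0,"ry":0,"rz":0,"grip":0},{"dx":0,"dy":14,"dz":38,"rx":0,"ry":0,"rz":0,"grip":0},{"dx":0,"dy":14,"dz":38,"rx":0,"ry":0,"rz":0,"grip":0},{"dx":0,"dy":14,"dz":38,"rx":0,"ry":0,"rz":0,"grip":0},{"dx":0,"dy":14,"dz":38,"rx":0,"ry":0,"rz":0,"grip":0},{"dx":0,"dy":14,"dz":38,"rx":0,"ry":0,"rz":0,"grip":0},{"dx":0,"dy":14,"dz":38,"rx":0,"ry":0,"rz":0,"grip":0},{"dx":0,"dy":14,"dz":38,"rx":0,"ry":0,"rz":0,"grip":0},{"dx":0,"dy":14,"dz":38,"rx":0,"ry":0,"rz":0,"grip":0},{"dx":0,"dy":14,"dz":38,"rx":0,"ry":0,"rz":0,"grip":0},{"dx":0,"dy":14,"dz":38,"rx":0,"ry":0,"rz":0,"grip":0},{"dx":0,"dy":14,"dz":38,"rx":0,"ry":0,"rz":0,"grip":0},{"dx":0,"dy":14,"dz":38,"rx":0,"ry":0,"rz":0,"grip":0},{"dx":0,"dy":14,"dz":38,"rx":0,"ry":0,"rz":0,"grip":0},{"dx":0,"dy":14,"dz":38,"rx":0,"ry":0,"rz":0,"grip":0},{"dx":0,"dy":14,"dz":38,"rx":0,"ry":0,"rz":0,"grip":0},{"dx":0,"dy":14,"dz":38,"rx":0,"ry":0,"rz":0,"grip":0},{"dx":0,"dy":14,"dz":38,"rx":0,"ry":0,"rz":0,"grip":0},{"dx":0,"dy":14,"dz":38,"rx":0,"ry":0,"rz":0,"grip":0}]'
python3 - <<'E'
from h import *
from cell import *
x=np.array([0,0,-1.]);a=np.array([np.cos(.08),-np.sin(.08),0])
y=a;plan([402,-318,230],np.c_[x,y,np.cross(x,y)]);print(sense()["width"],sense()["joints"])
s=sense();C=Ro.from_euler("xyz",s["orientation"]).as_matrix();M=np.eye(4);M[:3,:3]=C;M[:3,3]=s["eef_pos"]
p,d=camera("wrist");c=calibration("wrist");np.savez("w0.npz",p=p,d=d,K=c["intrinsics"],T=M@c["mount"]);cv2.imwrite("pics/w0.png",p[:,:,::-1])
p,P=cloud("w0.npz");Q=P.reshape(-1,3);g=p.reshape(-1,3).astype(int)
red=(g[:,0]>110)&(g[:,1]<70)&(np.hypot(Q[:,0]-404,Q[:,1]+244)<70)&(Q[:,2]>75);print("cap",red.sum(),Q[red].min(0),Q[red].max(0))
E
```

```text
t: 1.02
eef_pos: [170.4, 496.2, 230.6]
orientation: [-0.371, 1.569, -2.028]
ft_force: [-0.2, -0.4, -0.3]
width: 42.6
t: 2.68
eef_pos: [388.7, -285.4, 230.6]
orientation: [-2.462, 1.57, 2.17]
ft_force: [1.7, 0.7, 1.0]
width: 42.9
at [ 389. -285.  231.] turn(tool) [-0.001 -0.001  0.001] shift before turn [ 0.6 15.9 31.4] after [ 0.6 15.9 31.4]
42.9388955204216 [-7.72692372e-01 -6.22984801e-02 -1.19082130e-02  1.62215681e+00
  1.95776153e-04  8.78989741e-01]
cap 3401 [ 374.18574164 -266.58577836   82.19757223] [ 429.92968191 -212.38454163   87.29380085]
```

View pics/w0.png

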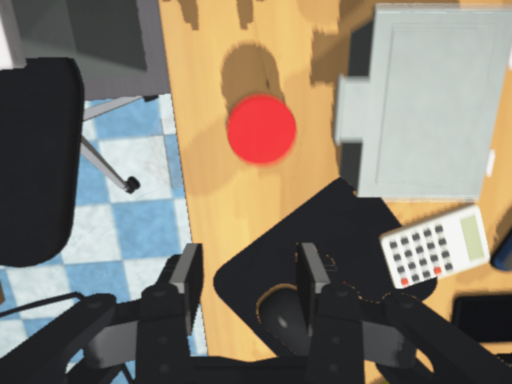

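The wrist picture shows the jar's cap at (261,130), the tab at (340–370, 75–140), and a dark object on the mat at (285,315). I'll check that object before going down, and refine the box from this picture.

Run:
```python
from h import *
p,P=cloud("w0.npz");z=np.load("w0.npz");K,T=z["K"],z["T"]
for u,v in((285,320),(275,300),(300,320),(250,250),(310,260),(330,220),(240,280)): print(u,v,P[v,u].round())
def pl(u,v,h):
    r=T[:3,:3]@np.linalg.solve(K,[u,v,1]);o=T[:3,3];return (o+r*(h-o[2])/r[2]).round(1)
for q in((376,5),(360,197),(486,201),(340,76),(337,140)):print(q,pl(*q,78))
Q=P.reshape(-1,3)
m=(Q[:,0]>340)&(Q[:,0]<460)&(Q[:,1]<-285)&(Q[:,2]>8);print(m.sum(),np.nanmin(Q[m],0),np.nanmax(Q[m],0))
for y in range(-370,-180,20):
    r=[np.nanmax(Q[(abs(Q[:,0]-x)<10)&(abs(Q[:,1]-y)<10)][:,2],initial=-1).round() for x in range(350,480,20)];print(y,r)
```

```text
285 320 [ 415. -464.   37.]
275 300 [ 406. -445.   25.]
300 320 [ 433. -467.   36.]
250 250 [ 381. -388.    4.]
310 260 [ 413. -276.  253.]
330 220 [ 477. -357.    5.]
240 280 [ 365. -428.    3.]
(376, 5) [ 498.6 -151.9   78. ]
(360, 197) [ 488.  -308.1   78. ]
(486, 201) [ 603.1 -321.3   78. ]
(340, 76) [ 470.3 -202.    78. ]
(337, 140) [ 467.4 -254.5   78. ]
6885 [ 340.00078313 -527.32358372    8.02900771] [ 445.21738453 -285.00810876  305.60216023]
-370 [np.float64(2.0), np.float64(2.0), np.float64(5.0), np.float64(6.0), np.float64(5.0), np.float64(6.0), np.float64(5.0)]
-350 [np.float64(2.0), np.float64(2.0), np.float64(2.0), np.float64(4.0), np.float64(6.0), np.float64(5.0), np.float64(5.0)]
-330 [np.float64(2.0), np.float64(2.0), np.float64(2.0), np.float64(1.0), np.float64(2.0), np.float64(6.0), np.float64(6.0)]
-310 [np.float64(2.0), np.float64(2.0), np.float64(2.0), np.float64(1.0), np.float64(290.0), np.float64(3.0), np.float64(4.0)]
-290 [np.float64(303.0), np.float64(275.0), np.float64(2.0), np.float64(276.0), np.float64(311.0), np.float64(294.0), np.float64(2.0)]
-270 [np.float64(314.0), np.float64(320.0), np.float64(314.0), np.float64(320.0), np.float64(314.0), np.float64(314.0), np.float64(1.0)]
-250 [np.float64(3.0), np.float64(86.0), np.float64(87.0), np.float64(87.0), np.float64(87.0), np.float64(2.0), np.float64(82.0)]
-230 [np.float64(2.0), np.float64(86.0), np.float64(87.0), np.float64(87.0), np.float64(87.0), np.float64(1.0), np.float64(82.0)]
-210 [np.float64(2.0), np.float64(83.0), np.float64(87.0), np.float64(87.0), np.float64(86.0), np.float64(2.0), np.float64(82.0)]
-190 [np.float64(2.0), np.float64(2.0), np.float64(2.0), np.float64(3.0), np.float64(2.0), np.float64(2.0), np.float64(81.0)]
```

The object is the mouse at y≈-445, clear of the path. The mat is only about 4 mm high and isn't involved in a left push. Now descend beside the jar.

```bash
python3 -m crank '[{"dx":0,"dy":8,"dz":16,"rx":0,"ry":0,"rz":0,"grip":0},{"dx":0,"dy":8,"dz":16,"rx":0,"ry":0,"rz":0,"grip":0},{"dx":30,"dy":0,"dz":0,"rx":0,"ry":0,"rz":0,"grip":0},{"dx":30,"dy":0,"dz":0,"rx":0,"ry":0,"rz":0,"grip":0},{"dx":30,"dy":0,"dz":0,"rx":0,"ry":0,"rz":0,"grip":0},{"dx":30,"dy":0,"dz":0,"rx":0,"ry":0,"rz":0,"grip":0},{"dx":30,"dy":0,"dz":0,"rx":0,"ry":0,"rz":0,"grip":0},{"dx":30,"dy":0,"dz":0,"rx":0,"ry":0,"rz":0,"grip":0},{"dx":18,"dy":0,"dz":0,"rx":0,"ry":0,"rz":0,"grip":0},{"dx":9,"dy":0,"dz":0,"rx":0,"ry":0,"rz":0,"grip":0},{"dx":0,"dy":0,"dz":-5,"rx":0,"ry":0,"rz":0,"grip":0},{"dx":0,"dy":0,"dz":-7,"rx":0,"ry":0,"rz":0,"grip":0},{"dx":0,"dy":0,"dz":-7,"rx":0,"ry":0,"rz":0,"grip":0},{"dx":0,"dy":0,"dz":-5,"rx":0,"ry":0,"rz":0,"grip":0},{"dx":0,"dy":0,"dz":-5,"rx":0,"ry":0,"rz":0,"grip":0},{"dx":0,"dy":0,"dz":-4,"rx":0,"ry":0,"rz":0,"grip":0},{"dx":0,"dy":0,"dz":-4,"rx":0,"ry":0,"rz":0,"grip":0},{"dx":0,"dy":0,"dz":-4,"rx":0,"ry":0,"rz":0,"grip":0},{"dx":0,"dy":0,"dz":-4,"rx":0,"ry":0,"rz":0,"grip":0},{"dx":0,"dy":0,"dz":-4,"rx":0,"ry":0,"rz":0,"grip":0}]'
python3 -m crank '[{"dx":0,"dy":0,"dz":-4,"rx":0,"ry":0,"rz":0,"grip":0},{"dx":0,"dy":0,"dz":-4,"rx":0,"ry":0,"rz":0,"grip":0},{"dx":0,"dy":0,"dz":-4,"rx":0,"ry":0,"rz":0,"grip":0},{"dx":0,"dy":0,"dz":-4,"rx":0,"ry":0,"rz":0,"grip":0},{"dx":0,"dy":0,"dz":-4,"rx":0,"ry":0,"rz":0,"grip":0}]'
python3 - <<'E'
from h import *
from cell import *
p,d=camera("side");c=calibration("side");np.savez("side1.npz",p=p,d=d,K=c["intrinsics"],T=c["cam_to_world"])
p,P=cloud("side1.npz");Q=P.reshape(-1,3);g=p.reshape(-1,3).astype(int)
red=(g[:,0]>110)&(g[:,1]<80)&(abs(Q[:,0]-404)<70)&(abs(Q[:,1]+190)<110)&(Q[:,2]>60);print("cap",red.sum(),Q[red].min(0),Q[red].max(0))
cv2.imwrite("pics/side1.png",cv2.resize(p[85:235,160:320,::-1],None,fx=4,fy=4,interpolation=2))
E
```

```text
t: 4.4
eef_pos: [406.3, -268.1, 24.7]
orientation: [0.202, 1.569, -1.449]
ft_force: [0.1, -1.3, 0.6]
width: 42.7
t: 4.82
eef_pos: [407.9, -247.4, 24.3]
orientation: [2.041, 1.571, 0.39]
ft_force: [-0.9, -2.6, 0.9]
width: 42.9
cap 10 [ 393.6788142  -261.5039727    63.47279315] [ 428.32811185 -239.5863804    75.91284675]
```

View pics/side1.png

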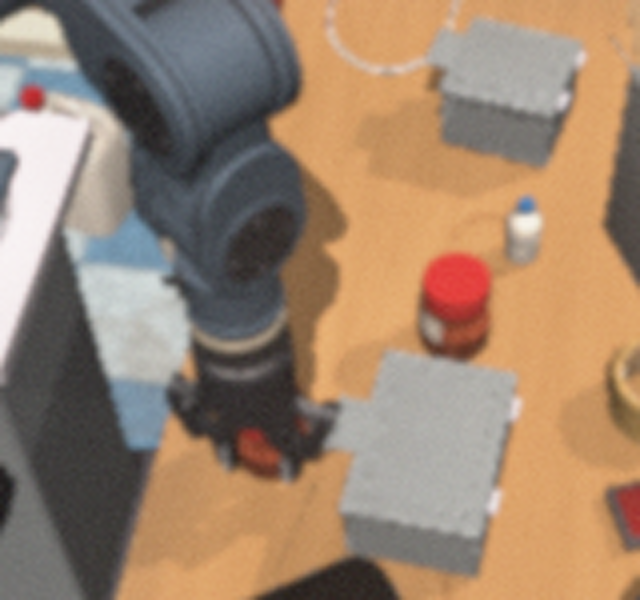

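The jar at (262,450) is standing and sliding in the cradle between the fingers, and the fingers clear the tab at (345,425). Continue.

```bash
python3 -m crank '[{"dx":0,"dy":0,"dz":-5,"rx":0,"ry":0,"rz":0,"grip":0},{"dx":0,"dy":0,"dz":-5,"rx":0,"ry":0,"rz":0,"grip":0},{"dx":0,"dy":0,"dz":-5,"rx":0,"ry":0,"rz":0,"grip":0},{"dx":0,"dy":0,"dz":-5,"rx":0,"ry":0,"rz":0,"grip":0},{"dx":0,"dy":0,"dz":-5,"rx":0,"ry":0,"rz":0,"grip":0},{"dx":0,"dy":0,"dz":-5,"rx":0,"ry":0,"rz":0,"grip":0},{"dx":0,"dy":0,"dz":-5,"rx":0,"ry":0,"rz":0,"grip":0},{"dx":0,"dy":0,"dz":-5,"rx":0,"ry":0,"rz":0,"grip":0},{"dx":0,"dy":0,"dz":-5,"rx":0,"ry":0,"rz":0,"grip":0},{"dx":0,"dy":0,"dz":-5,"rx":0,"ry":0,"rz":0,"grip":0},{"dx":0,"dy":0,"dz":-5,"rx":0,"ry":0,"rz":0,"grip":0},{"dx":0,"dy":0,"dz":-5,"rx":0,"ry":0,"rz":0,"grip":0},{"dx":0,"dy":0,"dz":-5,"rx":0,"ry":0,"rz":0,"grip":0},{"dx":0,"dy":0,"dz":-5,"rx":0,"ry":0,"rz":0,"grip":0},{"dx":0,"dy":0,"dz":-5,"rx":0,"ry":0,"rz":0,"grip":0},{"dx":0,"dy":0,"dz":-5,"rx":0,"ry":0,"rz":0,"grip":0},{"dx":0,"dy":0,"dz":-5,"rx":0,"ry":0,"rz":0,"grip":0},{"dx":0,"dy":0,"dz":-5,"rx":0,"ry":0,"rz":0,"grip":0},{"dx":0,"dy":0,"dz":-5,"rx":0,"ry":0,"rz":0,"grip":0},{"dx":0,"dy":0,"dz":-5,"rx":0,"ry":0,"rz":0,"grip":0}]'
python3 -m crank '[{"dx":0,"dy":0,"dz":-5,"rx":0,"ry":0,"rz":0,"grip":0},{"dx":0,"dy":0,"dz":-5,"rx":0,"ry":0,"rz":0,"grip":0},{"dx":0,"dy":0,"dz":-4,"rx":0,"ry":0,"rz":0,"grip":0},{"dx":0,"dy":0,"dz":-4,"rx":0,"ry":0,"rz":0,"grip":0},{"dx":0,"dy":0,"dz":-4,"rx":0,"ry":0,"rz":0,"grip":0},{"dx":0,"dy":0,"dz":-3,"rx":0,"ry":0,"rz":0,"grip":0},{"dx":0,"dy":0,"dz":-2,"rx":0,"ry":0,"rz":0,"grip":0},{"dx":0,"dy":0,"dz":0,"rx":0,"ry":0,"rz":0,"grip":0},{"dx":0,"dy":0,"dz":5,"rx":0,"ry":0,"rz":0,"grip":0},{"dx":0,"dy":0,"dz":10,"rx":0,"ry":0,"rz":0,"grip":0},{"dx":0,"dy":0,"dz":15,"rx":0,"ry":0,"rz":0,"grip":0},{"dx":0,"dy":0,"dz":20,"rx":0,"ry":0,"rz":0,"grip":0},{"dx":-20,"dy":-10,"dz":20,"rx":0,"ry":0,"rz":0,"grip":1},{"dx":-25,"dy":-15,"dz":20,"rx":0,"ry":0,"rz":0,"grip":1},{"dx":-25,"dy":-15,"dz":20,"rx":0,"ry":0,"rz":0,"grip":1},{"dx":-25,"dy":-15,"dz":0,"rx":0,"ry":0,"rz":0,"grip":1},{"dx":-25,"dy":-15,"dz":0,"rx":0,"ry":0,"rz":0,"grip":1}]'
python3 - <<'E'
from h import *
from cell import *
p,d=camera("side");c=calibration("side");np.savez("side2.npz",p=p,d=d,K=c["intrinsics"],T=c["cam_to_world"])
p,P=cloud("side2.npz");Q=P.reshape(-1,3);g=p.reshape(-1,3).astype(int)
red=(g[:,0]>110)&(g[:,1]<80)&(abs(Q[:,0]-410)<70)&(abs(Q[:,1]+100)<110)&(Q[:,2]>70);print("cap",red.sum(),Q[red].min(0),Q[red].max(0),np.median(Q[red],0))
cv2.imwrite("pics/side2.png",cv2.resize(p[65:235,160:320,::-1],None,fx=3,fy=3,interpolation=2))
print(sense()["joints"])
E
```

```text
t: 6.53
eef_pos: [415.8, -147.6, 24.3]
orientation: [2.152, 1.571, 0.501]
ft_force: [-0.6, -1.1, 0.2]
width: 42.8
t: 7.95
eef_pos: [338.2, -227.1, 145.6]
orientation: [0.025, 1.57, -1.628]
ft_force: [0.4, -0.7, 0.1]
width: -0.2
cap 194 [ 395.95347499 -119.09563707   70.45136507] [449.14107647 -62.56245602  90.52302659] [422.29728612 -97.83858726  84.56191008]
[-0.7569493  -0.27237076 -0.35289062  1.48349442 -0.00186667  0.8968789 ]
```

View pics/side2.png

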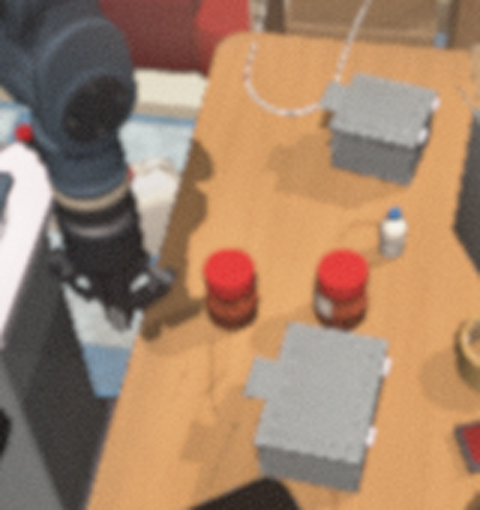

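The jar stands at about (422,-92). That puts it 131 mm left of the box's middle, with its near edge 98 mm from it, so it is clear of the box (lid edge 79 mm). Nothing else has moved. Now plan the slanted approach to the tab.

```bash
cat >> h.py <<'E'
TH=-.08;O=np.array([549,-233,0.]);B=np.array([[np.cos(TH),-np.sin(TH),0],[np.sin(TH),np.cos(TH),0],[0,0,1]])
def bx(x,y,z): return O+B@np.array([x,y,z],float)
def tool(p): # pitch p below horizontal, along box x, jaw y to the right
    x=B@np.array([np.cos(p),0,-np.sin(p)]);y=B@np.array([0,-1.,0]);return np.c_[x,y,np.cross(x,y)]
E
python3 - <<'E'
from h import *
plan(bx(-150,0,150),tool(np.pi/2));print(bx(-150,0,150),bx(55,0,75),bx(-82,0,75));plan(bx(-150,0,150),tool(np.radians(35)))
E
```

```text
at [ 338. -228.  151.] turn(tool) [ 1.568e+00  1.000e-03 -8.000e-03] shift before turn [  1.3  60.5 -12.3] after [  1.1 -12.1 -60.6]
[ 399.47974405 -221.0127959   150.        ] [ 603.82409385 -237.39530817   75.        ] [ 467.26226008 -226.44699509   75.        ]
at [ 338. -228.  151.] turn(tool) [1.439 0.751 0.74 ] shift before turn [  1.3  60.5 -12.3] after [ 50.2 -12.1 -33.8]
```

```bash
python3 -m crank '[{"dx":0,"dy":30,"dz":-6,"rx":0,"ry":0,"rz":0,"grip":1},{"dx":0,"dy":30,"dz":-6,"rx":0,"ry":0,"rz":0,"grip":1},{"dx":0,"dy":0,"dz":0,"rx":0.12,"ry":0,"rz":0,"grip":1},{"dx":0,"dy":0,"dz":0,"rx":0.12,"ry":0,"rz":0,"grip":1},{"dx":0,"dy":0,"dz":0,"rx":0.12,"ry":0,"rz":0,"grip":1},{"dx":0,"dy":0,"dz":0,"rx":0.12,"ry":0,"rz":0,"grip":1},{"dx":0,"dy":0,"dz":0,"rx":0.12,"ry":0,"rz":0,"grip":1},{"dx":0,"dy":0,"dz":0,"rx":0.12,"ry":0,"rz":0,"grip":1},{"dx":0,"dy":0,"dz":0,"rx":0.12,"ry":0,"rz":0,"grip":1},{"dx":0,"dy":0,"dz":0,"rx":0.12,"ry":0,"rz":0,"grip":1},{"dx":0,"dy":0,"dz":0,"rx":0.12,"ry":0,"rz":0,"grip":1},{"dx":0,"dy":0,"dz":0,"rx":0.12,"ry":0,"rz":0,"grip":1},{"dx":0,"dy":0,"dz":0,"rx":0.12,"ry":0,"rz":0,"grip":1},{"dx":0,"dy":0,"dz":0,"rx":0.12,"ry":0,"rz":0,"grip":1},{"dx":0,"dy":0,"dz":0,"rx":0.12,"ry":0,"rz":0,"grip":1}]'
python3 -m crank '[{"dx":0,"dy":0,"dz":0,"rx":0,"ry":0.12,"rz":0,"grip":1},{"dx":0,"dy":0,"dz":0,"rx":0,"ry":0.12,"rz":0,"grip":1},{"dx":0,"dy":0,"dz":0,"rx":0,"ry":0.12,"rz":0,"grip":1},{"dx":0,"dy":0,"dz":0,"rx":0,"ry":0.12,"rz":0,"grip":1},{"dx":0,"dy":0,"dz":0,"rx":0,"ry":0.12,"rz":0,"grip":1},{"dx":0,"dy":0,"dz":0,"rx":0,"ry":0.12,"rz":0,"grip":1},{"dx":0,"dy":0,"dz":0,"rx":0,"ry":0.12,"rz":0,"grip":1},{"dx":0,"dy":0,"dz":0,"rx":0,"ry":0.12,"rz":0,"grip":1},{"dx":0,"dy":0,"dz":0,"rx":0,"ry":0,"rz":0,"grip":1}]'
python3 - <<'E'
from h import *
from cell import *
R=tool(np.radians(35));print(sense()["joints"])
plan(bx(-130,0,45),R);plan(bx(-68,0,45),R)
s=sense();C=Ro.from_euler("xyz",s["orientation"]).as_matrix();M=np.eye(4);M[:3,:3]=C;M[:3,3]=s["eef_pos"]
p,d=camera("wrist");c=calibration("wrist");np.savez("w1.npz",p=p,d=d,K=c["intrinsics"],T=M@c["mount"]);cv2.imwrite("pics/w1.png",p[:,:,::-1])
E
```

```text
t: 9.25
eef_pos: [400.0, -219.1, 144.2]
orientation: [1.608, 1.57, -1.61]
ft_force: [-0.2, -0.3, 0.2]
width: 0.2
t: 10.0
eef_pos: [395.8, -215.2, 129.4]
orientation: [-3.115, 0.62, -0.062]
ft_force: [-1.3, 1.5, -2.8]
width: 0.2
[-1.23766726 -0.98726642 -1.08228097  0.98125993  0.84943642  2.22030863]
at [ 396. -215.  129.] turn(tool) [-0.017  0.01   0.014] shift before turn [68.6  7.4 54.6] after [68.2  5.5 55.3]
at [ 396. -215.  129.] turn(tool) [-0.017  0.01   0.014] shift before turn [119.1   7.5  18.5] after [119.    5.5  19.8]
```

View pics/w1.png

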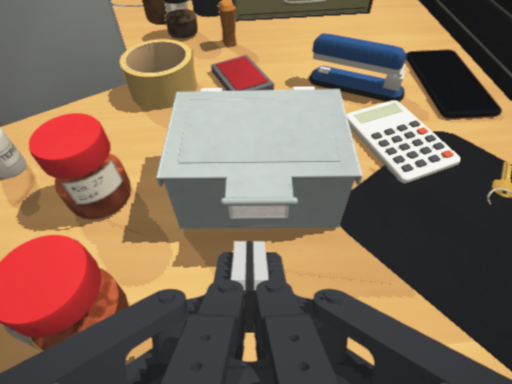

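The tip is in line with the tab: tip at (250,245), tab at (259,190), so it needs about 6 mm to the right. Joint 2 is close to its limit here, so I move forward first, then down and under.

```bash
python3 -m crank '[{"dx":10,"dy":2,"dz":-7,"rx":0,"ry":0,"rz":0,"grip":1},{"dx":14,"dy":2,"dz":-10,"rx":0,"ry":0,"rz":0,"grip":1},{"dx":14,"dy":2,"dz":-10,"rx":0,"ry":0,"rz":0,"grip":1},{"dx":0,"dy":0,"dz":0,"rx":0,"ry":0,"rz":0,"grip":1}]'
python3 - <<'E'
from h import *
from cell import *
R=tool(np.radians(35));print(sense()["joints"])
plan(bx(-105,0,128),R);plan(bx(-105,0,45),R)
E
```

```text
t: 10.38
eef_pos: [449.3, -228.9, 150.8]
orientation: [3.13, 0.607, -0.072]
ft_force: [-0.1, 0.3, 0.8]
width: 0.1
[-1.07131725 -0.86551637 -1.02103288  0.75287514  0.76274983  2.4052972 ]
at [ 449. -229.  151.] turn(tool) [ 0.016 -0.004  0.006] shift before turn [ 8.7 -4.2 21.7] after [ 8.8 -3.9 21.7]
at [ 449. -229.  151.] turn(tool) [ 0.016 -0.004  0.006] shift before turn [56.  -5.  89.9] after [56.4 -3.9 89.7]
```

```bash
python3 -m crank '[{"dx":9,"dy":-1,"dz":18,"rx":0,"ry":0,"rz":0,"grip":1},{"dx":11,"dy":-1,"dz":18,"rx":0,"ry":0,"rz":0,"grip":1},{"dx":12,"dy":-1,"dz":18,"rx":0,"ry":0,"rz":0,"grip":1},{"dx":12,"dy":-1,"dz":18,"rx":0,"ry":0,"rz":0,"grip":1},{"dx":12,"dy":0,"dz":18,"rx":0,"ry":0,"rz":0,"grip":1},{"dx":0,"dy":0,"dz":0,"rx":0,"ry":0,"rz":0,"grip":1}]'
python3 - <<'E'
from h import *
from cell import *
R=tool(np.radians(35));print(sense()["joints"])
plan(bx(-66,0,45),R)
s=sense();C=Ro.from_euler("xyz",s["orientation"]).as_matrix();M=np.eye(4);M[:3,:3]=C;M[:3,3]=s["eef_pos"]
p,d=camera("wrist");c=calibration("wrist");np.savez("w2.npz",p=p,d=d,K=c["intrinsics"],T=M@c["mount"]);cv2.imwrite("pics/w2.png",p[:,:,::-1])
E
```

```text
t: 10.88
eef_pos: [440.1, -221.7, 36.3]
orientation: [-3.138, 0.615, -0.067]
ft_force: [-0.7, 0.5, -1.3]
width: -0.3
[-1.08621739 -0.75418679 -1.20154887  0.48549542  0.76905546  2.39159559]
at [ 440. -222.   36.] turn(tool) [0.004 0.005 0.011] shift before turn [ 30.4   3.  -32.2] after [ 30.6   2.5 -32.1]
```

View pics/w2.png

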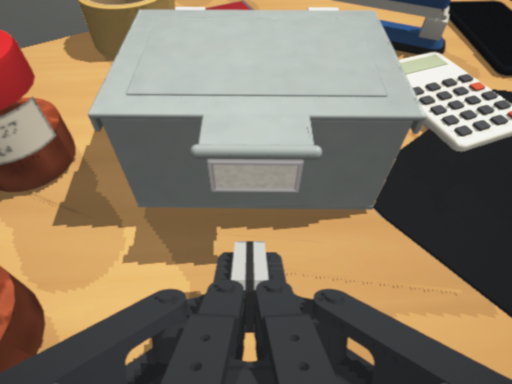

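The tip (250,245) is centred just in front of and below the tab (205–320, 120–150). Joint 3 is near its limit, and going forward relieves it. Go under the tab.

```bash
python3 -m crank '[{"dx":7,"dy":1,"dz":-7,"rx":0,"ry":0,"rz":0,"grip":1},{"dx":8,"dy":1,"dz":-8,"rx":0,"ry":0,"rz":0,"grip":1},{"dx":8,"dy":1,"dz":-8,"rx":0,"ry":0,"rz":0,"grip":1},{"dx":7,"dy":0,"dz":-8,"rx":0,"ry":0,"rz":0,"grip":1},{"dx":0,"dy":0,"dz":0,"rx":0,"ry":0,"rz":0,"grip":1}]'
python3 - <<'E'
from h import *
from cell import *
R=tool(np.radians(35));s=sense();print(s["joints"],s["ft_force"],B.T@(s["eef_pos"]-O))
r=128
for a in(0.1,.3,.6,.9,1.2,1.5,1.75): print(a,end=" ");plan(bx(55-r*np.cos(a),0,75-13+r*np.sin(a)),R)
E
```

```text
t: 11.35
eef_pos: [485.7, -231.1, 52.7]
orientation: [3.134, 0.606, -0.072]
ft_force: [0.8, -1.2, 0.4]
width: -0.1
[-0.96866291 -0.61590165 -1.12179265  0.33206678  0.69745885  2.51375005] [ 0.80864663 -1.17661754  0.40028688] [-63.23312184  -3.1460731   52.65186334]
0.1 at [ 486. -231.   53.] turn(tool) [ 0.013 -0.005  0.007] shift before turn [-20.1  -3.1 -13. ] after [-20.2  -3.1 -12.9]
0.3 at [ 486. -231.   53.] turn(tool) [ 0.013 -0.005  0.007] shift before turn [-30.2  -2.9 -36.5] after [-30.4  -3.1 -36.3]
0.6 at [ 486. -231.   53.] turn(tool) [ 0.013 -0.005  0.007] shift before turn [-36.1  -2.4 -74.3] after [-36.5  -3.1 -74.1]
0.9 at [ 486. -231.   53.] turn(tool) [ 0.013 -0.005  0.007] shift before turn [ -30.6   -1.9 -112.1] after [ -31.2   -3.1 -112. ]
1.2 at [ 486. -231.   53.] turn(tool) [ 0.013 -0.005  0.007] shift before turn [ -14.2   -1.4 -146.7] after [ -14.9   -3.1 -146.6]
1.5 at [ 486. -231.   53.] turn(tool) [ 0.013 -0.005  0.007] shift before turn [  11.7   -0.8 -174.8] after [  10.8   -3.1 -174.9]
1.75 at [ 486. -231.   53.] turn(tool) [ 0.013 -0.005  0.007] shift before turn [  38.9   -0.4 -191.6] after [  37.9   -3.1 -191.7]
```

```bash
python3 -m crank '[{"dx":-6,"dy":-0.5,"dz":-9,"rx":0,"ry":0,"rz":0,"grip":1},{"dx":-6,"dy":-0.5,"dz":-9,"rx":0,"ry":0,"rz":0,"grip":1},{"dx":-6,"dy":-0.5,"dz":-11,"rx":0,"ry":0,"rz":0,"grip":1},{"dx":-6,"dy":-0.5,"dz":-11,"rx":0,"ry":0,"rz":0,"grip":1},{"dx":-4,"dy":0,"dz":-11,"rx":0,"ry":0,"rz":0,"grip":1},{"dx":-4,"dy":0,"dz":-11,"rx":0,"ry":0,"rz":0,"grip":1},{"dx":-4,"dy":0,"dz":-11,"rx":0,"ry":0,"rz":0,"grip":1}]'
python3 - <<'E'
from h import *
from cell import *
s=sense();print(s["joints"],s["ft_force"],B.T@(s["eef_pos"]-O))
p,d=camera("side");cv2.imwrite("pics/side3.png",cv2.resize(p[65:235,160:320,::-1],None,fx=3,fy=3,interpolation=2))
E
```

```text
t: 11.93
eef_pos: [495.7, -228.2, 129.8]
orientation: [3.14, 0.61, -0.07]
ft_force: [0.2, -0.9, -1.0]
width: -0.2
[-0.93555421 -0.72372876 -1.01197743  0.53417427  0.67383848  2.54786112] [ 0.2342205  -0.92673259 -1.03912049] [-53.46454883   0.54373459 129.7823688 ]
```

View pics/side3.png

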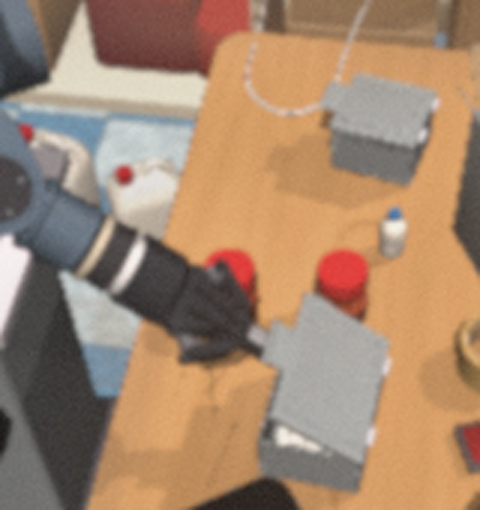

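The lid has lifted with the fingertip under the tab at (265,345), and the cards show at (300,435). The jar at (230,270) is still standing behind the hand. Continue round the arc.

```bash
python3 -m crank '[{"dx":1,"dy":0,"dz":-12,"rx":0,"ry":0,"rz":0,"grip":1},{"dx":2,"dy":0,"dz":-12,"rx":0,"ry":0,"rz":0,"grip":1},{"dx":2,"dy":0,"dz":-12,"rx":0,"ry":0,"rz":0,"grip":1},{"dx":4,"dy":0,"dz":-11,"rx":0,"ry":0,"rz":0,"grip":1},{"dx":5,"dy":0,"dz":-11,"rx":0,"ry":0,"rz":0,"grip":1},{"dx":6,"dy":0,"dz":-11,"rx":0,"ry":0,"rz":0,"grip":1},{"dx":8,"dy":0,"dz":-9,"rx":0,"ry":0,"rz":0,"grip":1},{"dx":8,"dy":0,"dz":-9,"rx":0,"ry":0,"rz":0,"grip":1},{"dx":8,"dy":0,"dz":-9,"rx":0,"ry":0,"rz":0,"grip":1}]'
python3 - <<'E'
from h import *
from cell import *
s=sense();print(s["joints"],s["ft_force"],B.T@(s["eef_pos"]-O))
p,d=camera("side");cv2.imwrite("pics/side4.png",cv2.resize(p[65:235,160:320,::-1],None,fx=3,fy=3,interpolation=2))
E
```

```text
t: 12.73
eef_pos: [587.7, -233.8, 181.1]
orientation: [-3.141, 0.611, -0.068]
ft_force: [-1.0, -0.2, 0.5]
width: -0.4
[-0.75033266 -0.49367308 -0.79538478  0.43201258  0.54267867  2.70611597] [-0.9518132  -0.15454879  0.52730424] [ 38.61400741   2.32187373 181.13604884]
```

View pics/side4.png

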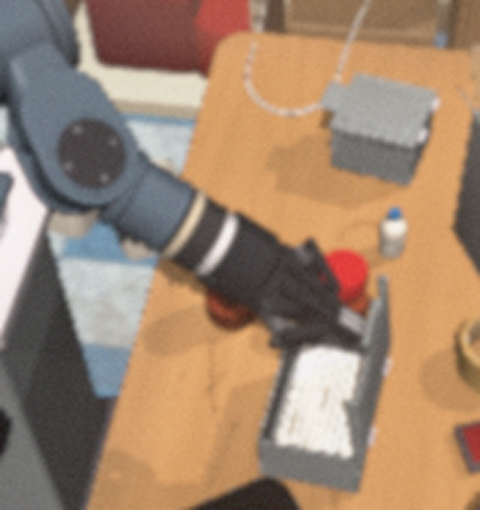

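The lid is nearly upright, with the tip at (355,330) on its underside. Push it past upright, then back out along the tool axis.

```bash
python3 -m crank '[{"dx":8,"dy":0,"dz":-6,"rx":0,"ry":0,"rz":0,"grip":1},{"dx":8,"dy":0,"dz":-6,"rx":0,"ry":0,"rz":0,"grip":1},{"dx":8,"dy":0,"dz":-5,"rx":0,"ry":0,"rz":0,"grip":1},{"dx":8,"dy":0,"dz":-5,"rx":0,"ry":0,"rz":0,"grip":1},{"dx":7,"dy":0,"dz":-5,"rx":0,"ry":0,"rz":0,"grip":1},{"dx":0,"dy":0,"dz":0,"rx":0,"ry":0,"rz":0,"grip":1},{"dx":0,"dy":0,"dz":0,"rx":0,"ry":0,"rz":0,"grip":1},{"dx":-10,"dy":0,"dz":0,"rx":0,"ry":0,"rz":0,"grip":1},{"dx":-20,"dy":0,"dz":0,"rx":0,"ry":0,"rz":0,"grip":1},{"dx":-20,"dy":0,"dz":0,"rx":0,"ry":0,"rz":0,"grip":1},{"dx":-20,"dy":0,"dz":0,"rx":0,"ry":0,"rz":0,"grip":1},{"dx":-20,"dy":0,"dz":0,"rx":0,"ry":0,"rz":0,"grip":1},{"dx":-20,"dy":0,"dz":0,"rx":0,"ry":0,"rz":0,"grip":1},{"dx":-20,"dy":0,"dz":0,"rx":0,"ry":0,"rz":0,"grip":1},{"dx":0,"dy":0,"dz":0,"rx":0,"ry":0,"rz":0,"grip":1},{"dx":0,"dy":0,"dz":0,"rx":0,"ry":0,"rz":0,"grip":1},{"dx":0,"dy":0,"dz":0,"rx":0,"ry":0,"rz":0,"grip":1}]'
python3 - <<'E'
from h import *
from cell import *
s=sense();print(s["joints"],s["ft_force"],B.T@(s["eef_pos"]-O))
p,d=camera("side");c=calibration("side");np.savez("side5.npz",p=p,d=d,K=c["intrinsics"],T=c["cam_to_world"])
cv2.imwrite("pics/side5.png",cv2.resize(p[65:235,160:320,::-1],None,fx=3,fy=3,interpolation=2))
p,P=cloud("side5.npz");q=(P-O)@B;m=(abs(q[...,1])<70)&(q[...,0]>48)&(q[...,0]<140)&(q[...,2]>85)&(q[...,2]<215)
z=q[m];print(m.sum(),z[:,2].max());f=np.polyfit(z[:,2],z[:,0],1);print("lid angle",np.pi/2+np.arctan(f[0]))
E
```

```text
t: 14.2
eef_pos: [527.2, -230.0, 254.7]
orientation: [-3.141, 0.611, -0.07]
ft_force: [0.2, -0.6, 0.2]
width: -0.1
[-0.8628434  -0.6957911  -0.75335343  0.72698912  0.62322843  2.61415687] [ 0.16562448 -0.59165044  0.2126964 ] [-21.99010102   1.24183459 254.67521048]
507 203.77670478626487
lid angle 1.9538498785686929
```

View pics/side5.png

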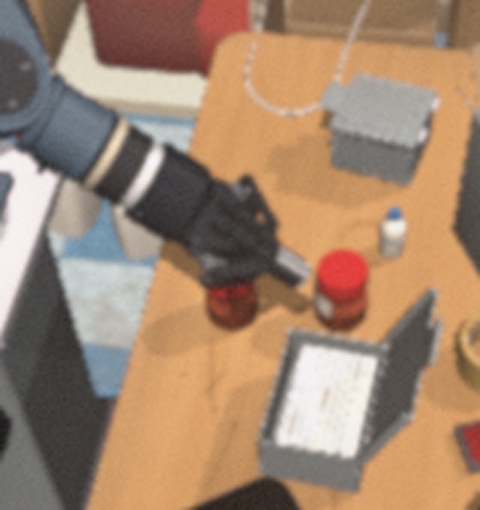

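The lid rests at its stop (1.95 rad), and the narrow box and small bottle are where they were. One numeric check of the jar and bottle, then hand in.

Run:
```python
from h import *
from cell import *
p,d=camera("scene");c=calibration("scene");np.savez("sc2.npz",p=p,d=d,K=c["intrinsics"],T=c["cam_to_world"])
for f in("scene0.npz","sc2.npz"):
    p,P=cloud(f);g=p.astype(int);red=(g[...,0]>110)&(g[...,1]<80)
    for n,x,y,m in(("jar",422,-92,red),("jar2",549,-82,red),("vial",602,30,P[...,2]>45)):
        k=m&(np.hypot(P[...,0]-x,P[...,1]-y)<45)&(P[...,2]<110)&(P[...,2]>25);print(f,n,k.sum(),np.median(P[k],0).round() if k.any() else "")
    q=(P-[562,172,0]);k=(np.hypot(q[...,0],q[...,1])<40)&(q[...,2]>40);print("narrow lid z",np.median(P[k],0).round())
finish_job()
```

```text
scene0.npz jar 0 
scene0.npz jar2 177 [551. -85.  83.]
scene0.npz vial 42 [600.  31.  53.]
narrow lid z [563. 164.  76.]
sc2.npz jar 171 [417. -98.  82.]
sc2.npz jar2 132 [548. -91.  80.]
sc2.npz vial 0 
narrow lid z [567. 170.  78.]
the job is handed in; nothing more can be done
```

I handed the job in with the jar pushed clear and the wide box's lid open, at about 14 s of the 53 s allowed.

I pushed the jar about 150 mm left along the desk with the half-open fingertips. It was not pinched or lifted. Then I put the shut fingertips under the wide box's tab, swung the lid up past upright and backed away.

**Last checks:**
- **Lid:** it rests open at about 1.95 rad, its stop, with the robot touching nothing.
- **Jar:** it stands near (420, -95), about 130 mm left of the box's middle. Its near edge is roughly 95 mm out, and the lid's edge is at 79 mm.
- **Narrow box:** its lid is still shut, with its top at 76–78 mm.
- **Small bottle:** the final scene-camera check found no points where it stands. I think the arm or the raised lid hid it, but I didn't check that. The last side picture, taken just before, shows it upright in its old place.

**Joint limits:** joints 2 and 3 came within about 0.01 rad of their limits during the slanted approach, and the tool stopped up to 15 mm off the planned position. The joint readings I took all stayed in range. Wrist-force readings at the end of each move stayed under 4 N.

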